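# Measure a dried abalone on the measuring board

### The arm

A 6-joint arm with a two-finger parallel gripper is mounted at the origin on the work surface. World frame = base frame: x ahead of the robot, y to its left, z up, the work surface at z = 0. Lengths are in m, angles in rad, forces in N, time in s.
With the tool pointing down it reaches from about 0.35 to 0.775 m from the base axis. Payload 7.3 kg.
Tool frame: the origin (TCP) lies on the centre line of the jaws, within the pads' length; the fingertips stand 25 mm ahead of it and the grasp point (between the pads) lies 6 mm ahead of it; z points along the fingers, y is the direction in which the jaws open and shut (so a half turn about z gives the same grasp; the last joint's range is limited). The gripper opens to 92 mm and grips with 3 to 60 N. Pads are 19 mm wide; open, the fingers measure 130 mm over their backs; the gripper's body (75 mm by 190 mm) begins 47 mm behind the grasp point.
Start: joints at [1.105, 0.342, 1.524, -0, 1.275, -0.146], TCP at [0.165, 0.498, 0.216] pointing down, gripper open.
Joint ranges: [-2.53, 2.53], [-0.77, 2.02], [0.04, 2.7], [-1, 4.14], [0.28, 2.66], [-3.11, 3.11]. Speed limits (rad/s): [2.57, 2.57, 3.14, 3.14, 3.14, 3.14].

### API

Orientations are given as [roll, pitch, yaw] about the fixed x, y, z axes, in that order (R = Rz(yaw) Ry(pitch) Rx(roll)).
In Python, from cell import telemetry, read_camera, workorder gives the robot as it stands.
- The arm moves only by the shell command python3 -m creep 'ROWS' [FORCE]. ROWS is JSON, one flat list of numbers, 5 for each row, row after row: the opening, from 0 (shut) to 1 (fully open), then the shift along the world's x, y, z in m, then the turn about the world's z in rad. A call has 1 to 12 rows; each row shifts and turns the pose as measured when the row begins; what a row does not reach is not made up. A row lasts 1/8 s, in which the tool goes at most 62.5 mm and 10.7 degrees, less where a joint would pass 70% of its speed; a pose out of reach is approached as far as the arm can. A call is refused whole if a number of a shift passes 0.0625 or a number of a turn 0.188, either way. A call with a gripper value outside its range is refused whole. The fingers move at their own pace and stop on an object; FORCE is the grip in N (left out, the last holds). Time passes only in rows, so rows that do not move let the fingers close. It gives the time, the measured TCP pose, the force and the opening at its end, in the units of the state.
- telemetry.observe(): the state, without advancing time (a new reading comes with each control period).
- read_camera(name): name is "scene" or "top"; returns a dict with "image" (420x560x3 uint8, red, green, blue), "fovy" (degrees; the focal length in pixels is half the picture's height over the tangent of half this angle, whatever the lens; pixels are square), "cx", "cy" (the principal point, pixels), "R" (3x3) and "t" (3): a world point X has camera coordinates R X + t. Camera axes: x right, y down, z forward; pixel columns grow to the right and rows downward; lengths in m; the calibration is good to about 2 mm. A picture is of the moment at which its call begins. There is no depth.
- workorder.hand_in(): hands the job in, once; it reports no verdict.
The state is a dict: "time": time; "qpos": joint angles; "qvel": joint speeds; "joint_efforts": joint torques, N m; "tool_pos": TCP position; "tool_rot": TCP orientation; "contact_force": force on the tool from outside, world axes, zero at the start; "torque": the same for the moment, N m; "opening": finger opening in m.
Only numpy, scipy, OpenCV 4.12 (cv2) and the standard library are available. Lean on these libraries where they do the work, as an engineer would, in place of code of your own. Each camera call takes 0.05 s, during which the arm holds its last target.

### The job

Set up the large dried abalone that lies loose on the measuring board to be measured: push it along the board with the fingertips, without picking it up, until it lies lengthwise with its long side against the back fence and one end against the fixed end stop, and push the sliding cursor up so that its blade touches the other end. Leave it all like that for the length to be read, and do not disturb the small abalone on the board or the things lying around it.

Things in the scene. Friction and masses are not known exactly. Their poses are not given: they have to be found in the camera images.
- board: measuring board: white plastic plate, fixed, 190 x 460, 14 thick, with a graduated steel rule let in flush. Origin on the bench surface; x points across the board towards the back fence, y along it towards the end stop, z up. The plate's top is at z = 14; it spans x = -90 to 100 and y = -230 to 230 (mm, its own frame)
- fence_face (a point): point on the inner face of the back fence, an aluminium bar 12 thick and 22 high above the plate along the board's whole far edge. The face is at board x = 76 and looks to -x; this point is at y = 0, 11 above the plate. Axes as the board's
- stop_face (a point): point on the inner face of the fixed end stop, an aluminium plate 14 thick and 40 high above the plate across the board's end (board x = -90 to 76). The face is at board y = 210 and looks to -y; this point is at board x = 43, 20 above the plate. Axes as the board's
- abalone: the large dried abalone to measure: hard rigid oval with a frilled skirt, 96 long (y), 66 wide (x), 32 high, about 0.1 kg; slides easily on the plate (friction about 0.4). Rounded ends, slightly flattened long sides, same outline either way round, widest 9 above its underside. Origin: centre of its underside, z up. Starts loose on the plate, turned up to 50 degrees to the board's y
- cursor (a joint): position of the sliding cursor in m = distance of its measuring face from the inner face of the end stop (0 = closed on the stop, 0.40 = far end). It slides along the board with about 2 N of friction and stays where it is left; nothing locks it
- cursor_face (a point): centre of the cursor blade's measuring face, which looks to the stop (+y); axes as the board's. Grey plastic blade across the board, 104 wide (board x = -30 to 74), from 3 to 31 above the plate, 8 thick away from the stop; this point is at board x = 22, 17 above the plate. Push on its back
- cursor_saddle (a point): centre of the cursor's saddle top, 48 above the bench. The saddle rides over the fence: board x = 70 to 96, running back 50 from the measuring face; a black lock knob 16 wide stands on it, up to 61 above the bench, and a gusset at x = 54 to 74 runs back 35. So the blade's back is free at board x = -30 to 50
- small_abalone: dried abalone of the same kind, clearly smaller: oval 60 x 42, 22 high; already measured and lying on the board's near part beside the stop. Not to be disturbed. Origin: centre of its underside, y along its length
- mid_abalone: another dried abalone, 78 x 54, 26 high, on the bench beyond the board's end away from the stop; bystander. Origin: centre of its underside
- spacer_a: pine spacer block 45 x 95 x 45 high on the bench behind the fence; bystander. Origin: centre of its underside
- spacer_b: second pine spacer block, same size, also behind the fence; bystander. Origin: centre of its underside
- brush: flat hand brush 200 long, 42 wide, 20 high, on the bench on the robot's side of the board; bystander. Origin: under its middle, x along its handle
- pencil: flat red carpenter's pencil 170 long, 11 wide, 8 high, on the bench on the robot's side of the board; bystander. Origin: under its middle, y along it
- jar: white jar 64 in diameter, 80 high, on the bench beyond the stop end of the board; bystander. Origin: centre of its underside
Mind the look-alikes: they are no part of the job. What is shaped like the abalone but black, pink or turquoise is not meant.

How it is judged:
At the end, for the whole second after the job is handed in: the large abalone lies flat and at rest, lengthwise within 7 degrees, its side within 4 mm of the back fence and its end within 3 mm of the end stop; the cursor rests within 3 mm of its other end (reads 90 to 99 mm); every other thing is within 12 mm of where it was (angle between the y axis of abalone and the y axis of board, either way round below 0.12 rad and x of abalone in the frame of board above 0.039 m and y of abalone in the frame of board above 0.159 m and z of abalone in the frame of board below 0.018 m and angle between abalone's own z axis and vertical below 0.1 rad and value of joint cursor between 0.09 and 0.099 m and linear speed of abalone below 0.01 m/s and velocity of joint cursor between -0.005 and 0.005 m/s and distance of each of small_abalone, mid_abalone, spacer_a, spacer_b, brush, pencil, jar from where it was at the start of the episode below 0.012 m); the robot touches nothing.
It fails at once if the large abalone was lifted off the board (over 8 mm) or tipped up (z of abalone in the frame of board above 0.022 m or angle between abalone's own z axis and vertical above 0.35 rad).
It fails at once if the small abalone on the board was disturbed (moved more than 12 mm) (distance of small_abalone from where it was at the start of the episode above 0.012 m).
It fails at once if a thing lying around the board was disturbed (moved more than 12 mm) (distance of any of mid_abalone, spacer_a, spacer_b, brush, pencil, jar from where it was at the start of the episode above 0.012 m).
It also fails if it takes over 72 s, if anything falls off the work surface, if the arm or the gripper's body presses on something with over 40 N, if the wrist force passes 120 N, or if a joint passes its speed limit or range.

## Working session

There is one attempt and no reset: what is moved stays moved. The work goes in short steps, Python scripts to look and compute and a shell command to move; the robot and the scene stay as the last step left them, time stands still between calls to the robot, and variables do not carry over. Pictures are saved under pics/ and viewed, and the job is handed in when it is done.

```bash
mkdir -p pics
python3 - <<'E'
from cell import telemetry, read_camera
import cv2
print(telemetry.observe())
for n in ("scene","top"):
    c=read_camera(n); cv2.imwrite(f"pics/{n}0.png",c["image"][:,:,::-1]); print(n,c["fovy"],c["cx"],c["cy"],c["R"],c["t"])
E
```

```text
{'time': 0.0, 'qpos': array([ 1.10498389e+00,  3.42706779e-01,  1.52503327e+00, -2.75642725e-05,
        1.27539476e+00, -1.45984160e-01]), 'qvel': array([ 0.00020635,  0.00033024,  0.00113851, -0.00077642, -0.00137313,
       -0.00078217]), 'joint_efforts': array([-1.28768079e-04, -4.31238627e+01, -2.44219798e+01,  7.17758643e-02,
        5.57766692e-02, -1.29798273e-04]), 'tool_pos': array([0.16484542, 0.49799446, 0.21564758]), 'tool_rot': array([-3.14006306e+00, -1.98254556e-04,  2.82177227e+00]), 'contact_force': array([-0.32870392, -0.18636088,  0.05032086]), 'torque': array([ 0.00286162, -0.04682802, -0.02607541]), 'opening': 0.09170823812855879}
scene 46.078978007448924 278.29512483119254 207.3640924199597 [[-0.54173617  0.84050878  0.00818035]
 [ 0.68776168  0.44883847 -0.57055052]
 [-0.48322438 -0.30346173 -0.82122176]] [ 0.21411681 -0.32820859  1.54584828]
top 52.69401347426015 284.6676672958166 208.19915053706114 [[ 0.02775054 -0.99892191  0.03721449]
 [-0.99203017 -0.03209832 -0.12184351]
 [ 0.12290668 -0.03353667 -0.99185142]] [0.0291373  0.49960518 0.92914213]
```

View pics/top0.png

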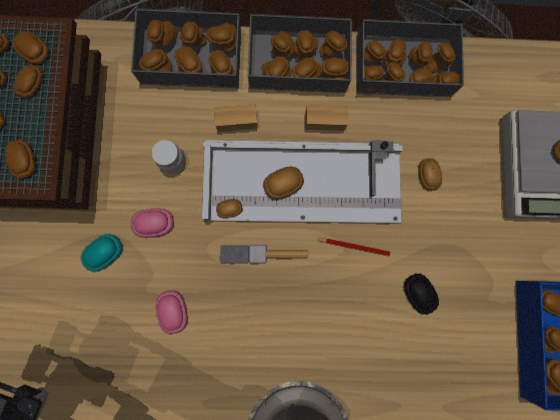

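View pics/scene0.png

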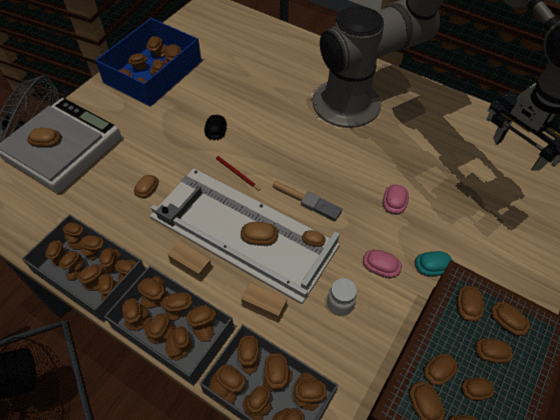

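The top view shows the board at about (203–402, 141–222), with the end stop on the left and the fence along the top. The large abalone is at (283,182), the small one at (229,208), and the cursor at (377,170) with its saddle at (382,148). The mid abalone is off the board at (430,173). I'll enlarge this area.

Run:
```python
import cv2
im=cv2.imread("pics/top0.png")
c=im[130:235,195:410]; cv2.imwrite("pics/top0c.png",cv2.resize(c,None,fx=3.7,fy=3.7,interpolation=cv2.INTER_CUBIC))
```

```text
(no output)
```

View pics/top0c.png

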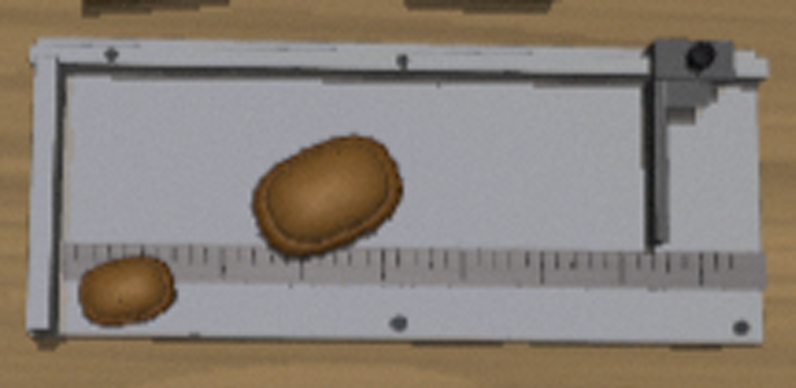

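The crop shows the large abalone centred at about (328,196), with its long axis rising to the right. It is the only large brown one on the board; the small one is at (127,290). Plate corner at (762,342), stop top corners at (28,330), (50,331) and (57,58). I'll fit the board pose next.

```bash
cat > h.py <<'E'
import numpy as np, cv2
from cell import telemetry, read_camera
from scipy.optimize import least_squares
def proj(c,X):
    f=210/np.tan(np.radians(c["fovy"])/2); P=np.atleast_2d(X)@np.array(c["R"]).T+np.array(c["t"])
    return P[:,:2]/P[:,2:]*f+[c["cx"],c["cy"]]
def back(c,uv,z):
    f=210/np.tan(np.radians(c["fovy"])/2); R=np.array(c["R"]);o=-R.T@np.array(c["t"])
    uv=np.atleast_2d(uv); d=np.c_[(uv-[c["cx"],c["cy"]])/f,np.ones(len(uv))]@R
    return o+d*((z-o[2])/d[:,2])[:,None]
def bw(b,P):
    P=np.atleast_2d(P); s,k=np.sin(b[2]),np.cos(b[2])
    return np.c_[b[0]+k*P[:,0]-s*P[:,1], b[1]+s*P[:,0]+k*P[:,1], P[:,2]]
def wb(b,P):
    P=np.atleast_2d(P); s,k=np.sin(b[2]),np.cos(b[2]); dx,dy=P[:,0]-b[0],P[:,1]-b[1]
    return np.c_[k*dx+s*dy,-s*dx+k*dy]
def brown(im):
    h=cv2.cvtColor(im,cv2.COLOR_RGB2HSV); return ((h[...,1]>120)&(h[...,0]<25)).astype(np.uint8)
E
python3 - <<'E'
from h import *
c=read_camera("top")
px=np.array([[762,342],[28,330],[50,331],[57,58],[768,78],[400,71]])/3.7+[195,130]
B=np.array([[-90,-230,14],[-90,224,54],[-90,210,54],[76,210,54],[76,-230,36],[76,0,36]])/1e3
fix=lambda p:p
def res(b):
    e=proj(c,bw(b,B))-px; e[5,0]=0; return e.ravel()
s=least_squares(res,[.6,0.1,0.]); b=s.x; print(b,res(b).reshape(-1,2).round(2)); np.save("b.npy",b)
im=c["image"]; m=brown(im)
n,l,st,ce=cv2.connectedComponentsWithStats(m)
for i in range(1,n):
    x,y=ce[i]
    if 205<x<400 and 150<y<220 and st[i,4]>50:
        cn=max(cv2.findContours((l==i).astype(np.uint8),0,1)[0],key=len)
        W=back(c,cn[:,0].astype(float),.023+ .0); P=wb(b,W)*1000
        print(ce[i],st[i,4],cv2.minAreaRect(P.astype(np.float32)),cv2.fitEllipse(P.astype(np.float32)))
v=cv2.resize(im[130:235,195:410][:,:,::-1],None,fx=3.7,fy=3.7,interpolation=cv2.INTER_CUBIC)
cur=np.array([[74,0,45],[-30,0,45],[-30,-8,45]])
pts=[(-90,-230,14),(-90,230,14),(100,-230,14),(100,230,14),(76,210,14),(-90,210,14),(76,-230,36),(76,210,54),(-90,210,54),(-90,224,54),(88,-230,36)]
for p in proj(c,bw(b,np.array(pts)/1e3)): cv2.circle(v,tuple(int(q) for q in ((p-[195,130])*3.7)),4,(0,0,255),1)
cv2.imwrite("pics/fit.png",v)
for q in [(655,85),(655,240),(662,240),(645,245)]:
    print(q,(wb(b,back(c,np.array(q)/3.7+[195,130],.045))*1000).round(1))
E
```

```text
[0.55979076 0.00317392 0.02186481] [[ 0.97  0.54]
 [-0.79  0.28]
 [-0.28  0.07]
 [-0.1  -0.24]
 [ 0.31 -0.55]
 [ 0.   -0.2 ]]
[283.04017372 182.43213898] 921 ((0.2891397476196289, 45.67881774902344), (62.22567367553711, 90.93777465820312), 27.391923904418945) ((0.21097567677497864, 45.993629455566406), (63.62018585205078, 94.06919860839844), 25.633182525634766)
[228.94277929 208.20708447] 367 ((-60.54937744140625, 168.26580810546875), (38.15028762817383, 55.683372497558594), 11.997221946716309) ((-60.8100471496582, 168.48031616210938), (38.65657424926758, 57.5652961730957), 12.808258056640625)
(655, 85) [[  66.8 -155.8]]
(655, 240) [[ -29.9 -153.9]]
(662, 240) [[ -29.8 -158.2]]
(645, 245) [[ -33.  -147.7]]
```

View pics/fit.png

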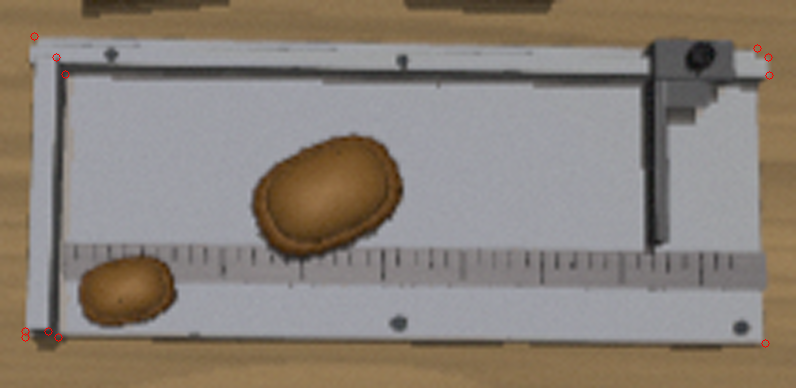

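The fit agrees with the picture. The abalone is at board (0,45) and measures about 94 x 63, turned 26°, with its stop end nearer the robot. The cursor is at y≈-155. I'll push in +x with two part-open fingertips along y, then push the end with the fingers shut, then push the cursor.

```bash
python3 -m creep '[0.33,0.037,-0.05,0,0.038, 0.33,0.037,-0.05,0,0.038, 0.33,0.037,-0.05,0,0.038, 0.33,0.037,-0.05,0,0.038, 0.33,0.037,-0.05,0,0.038, 0.33,0.037,-0.05,0,0.038, 0.33,0.037,-0.05,0,0.038, 0.33,0.037,-0.05,0,0.038, 0.33,0.037,-0.05,0,0.038, 0.33,0,0,0,0]'
```

```text
time: 1.4
tool_pos: [0.4985, 0.0409, 0.2139]
tool_rot: [-3.141, 0.0, -3.104]
contact_force: [-0.2, 0.5, -0.6]
opening: 0.0303
```

```bash
python3 -m creep '[0.33,0,0.006,-0.04,-0.016, 0.33,0,0,-0.04,0, 0.33,0,0,-0.03,0, 0.33,0,0,-0.02,0, 0.33,0,0,0,0]'
python3 - <<'E'
from h import *
for n in("top","scene"):
    c=read_camera(n); x,y,w,h=(195,120,215,115) if n=="top" else (140,160,215,140)
    cv2.imwrite(f"pics/{n}1.png",cv2.resize(c["image"][y:y+h,x:x+w,::-1],None,fx=3,fy=3,interpolation=cv2.INTER_CUBIC))
E
```

```text
time: 2.02
tool_pos: [0.4951, 0.0506, 0.0802]
tool_rot: [3.141, -0.002, -3.122]
contact_force: [-0.1, 0.4, 0.8]
opening: 0.0302
```

View pics/scene1.png

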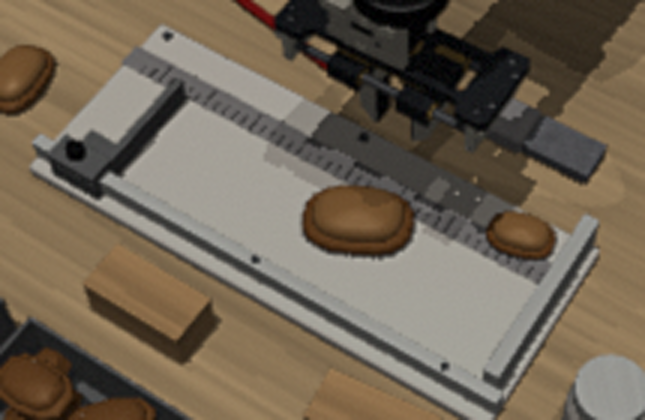

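View pics/top1.png

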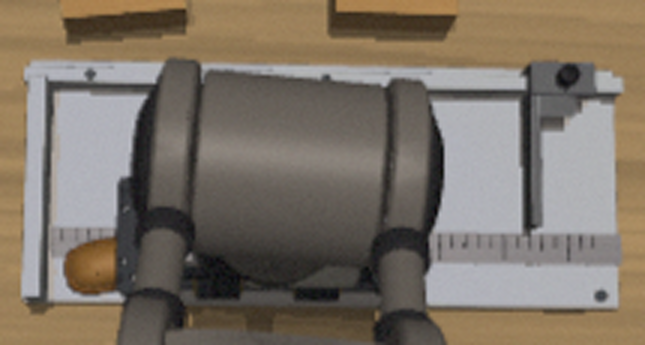

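The scene view shows both fingers on the near side of the abalone, at (375,105) and (420,125), and clear of it. I'll lower to tip height ~20 mm.

```bash
python3 -m creep '[0.33,0,0,-0.02,0, 0.33,0,0,-0.012,0, 0.33,0,0,0,0]'
```

```text
time: 2.5
tool_pos: [0.4988, 0.051, 0.0526]
tool_rot: [3.141, 0.009, -3.121]
contact_force: [-0.7, 0.2, 1.4]
opening: 0.0305
```

```bash
python3 -m creep '[0.33,-0.003,0,-0.008,0, 0.33,0,0,-0.002,0]'
```

```text
time: 2.75
tool_pos: [0.4965, 0.051, 0.0433]
tool_rot: [3.141, 0.011, -3.121]
contact_force: [-0.2, 0.4, 0.4]
opening: 0.0308
```

```bash
python3 -m creep '[0.33,0.007,0,0.001,0, 0.33,0.007,0,0,0, 0.33,0.007,0,0,0, 0.33,0.007,0,0,0, 0.33,0.007,0,0,0, 0.33,0,0,0,0]'
python3 - <<'E'
from h import *
for n in("scene",):
    c=read_camera(n); x,y,w,h=(195,120,215,115) if n=="top" else (140,160,215,140)
    cv2.imwrite(f"pics/{n}2.png",cv2.resize(c["image"][y:y+h,x:x+w,::-1],None,fx=3,fy=3,interpolation=cv2.INTER_CUBIC))
E
```

```text
time: 3.5
tool_pos: [0.5352, 0.0509, 0.0449]
tool_rot: [-3.142, 0.013, -3.121]
contact_force: [-0.0, 0.6, -0.7]
opening: 0.0305
```

View pics/scene2.png

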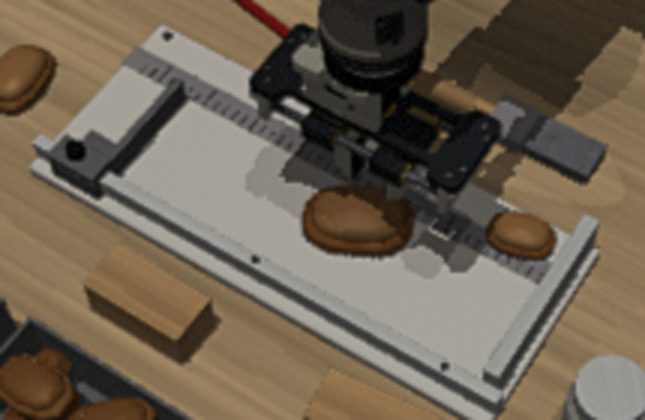

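Run:
```python
from h import *
b=np.load("b.npy")
for n in("scene",):
    c=read_camera(n)
    v=cv2.resize(c["image"][210:270,220:320,::-1],None,fx=8,fy=8,interpolation=cv2.INTER_CUBIC)
    T=telemetry.observe()["tool_pos"]
    a=np.linspace(0,6.28,40); e=[]
    t=np.radians(25.6)
    for q in a:
        X,Y=33*np.cos(q),48*np.sin(q); e.append((0.2+X*np.cos(t)-Y*np.sin(t),45.9+X*np.sin(t)+Y*np.cos(t),23))
    for p in proj(c,bw(b,np.array(e)/1e3)): cv2.circle(v,tuple(int(k) for k in (p-[220,210])*8),2,(0,255,0),-1)
    k=[T+[sx,sy,-.025] for sx in(-.0095,.0095) for sy in (-.034,-.015,.015,.034)]
    for p in proj(c,k): cv2.circle(v,tuple(int(k) for k in (p-[220,210])*8),4,(0,0,255),-1)
    cv2.imwrite("pics/s3.png",v)
```

```text
(no output)
```

View pics/s3.png

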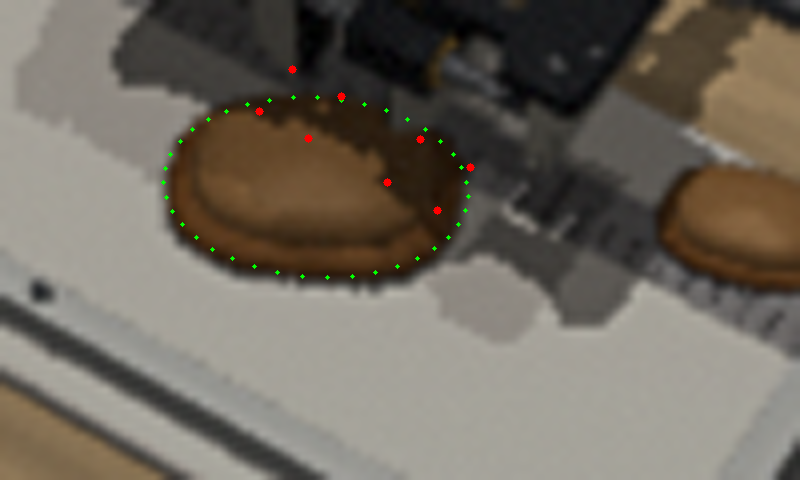

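The overlay disagrees. The abalone has not moved, and the fingers appear further up and to the right than the reported TCP says. I'll find the real finger positions before moving on.

Run:
```python
from h import *
c=read_camera("scene")
cv2.imwrite("pics/s4.png",cv2.resize(c["image"][165:265,210:325,::-1],None,fx=6,fy=6,interpolation=cv2.INTER_CUBIC))
c=read_camera("top"); cv2.imwrite("pics/t4.png",cv2.resize(c["image"][110:260,190:390,::-1],None,fx=4,fy=4,interpolation=cv2.INTER_CUBIC))
```

```text
(no output)
```

View pics/s4.png

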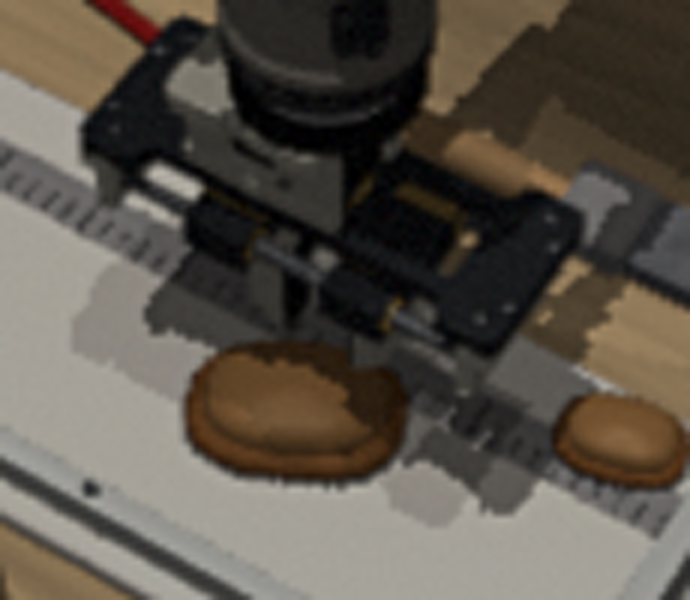

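View pics/t4.png

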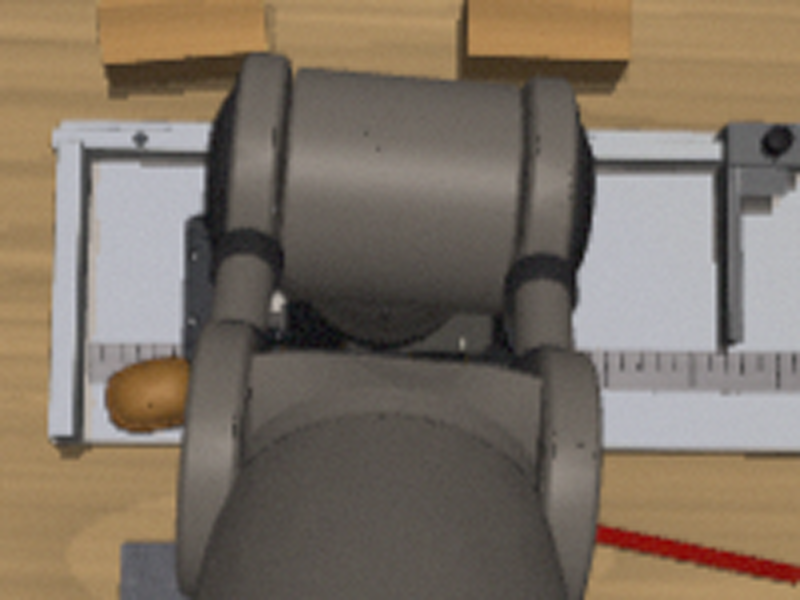

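Run:
```python
from h import *
b=np.load("b.npy"); o=telemetry.observe(); print(o)
c=read_camera("scene")
for q in [(255,320),(290,330),(300,320)]:
    p=np.array(q)/6+[210,165]
    for z in(.02,.03,.04): print(q,z,back(c,p,z).round(4))
T=o["tool_pos"]
v=cv2.resize(c["image"][165:265,210:325,::-1],None,fx=6,fy=6,interpolation=cv2.INTER_CUBIC)
for sy in(-.015,-.034,.015,.034):
  for z,col in((-.025,(0,0,255)),(.03,(0,255,255))):
    for sx in (-.0095,.0095):
      p=proj(c,T+[sx,sy,z])[0]; cv2.circle(v,tuple(int(k) for k in (p-[210,165])*6),3,col,-1)
cv2.imwrite("pics/s5.png",v)
```

```text
{'time': 3.7, 'qpos': array([-4.82705832e-02,  5.54719016e-01,  1.71506200e+00,  1.05533293e-03,
        8.59967492e-01, -1.64010360e+00]), 'qvel': array([-0.00026628, -0.00153414,  0.00197144,  0.0016856 , -0.00150653,
       -0.00122959]), 'joint_efforts': array([-1.85896363e-02, -4.74737728e+01, -1.83321959e+01, -2.98729527e-02,
        1.53919106e-02, -4.40145113e-04]), 'tool_pos': array([0.53425102, 0.05094345, 0.04489099]), 'tool_rot': array([-3.14157838,  0.01187138, -3.12123971]), 'contact_force': array([ 0.5134691 , -1.40333303, -0.16019643]), 'torque': array([0.03862824, 0.01627344, 0.01827897]), 'opening': 0.03031549147274088}
(255, 320) 0.02 [[0.5299 0.0076 0.02  ]]
(255, 320) 0.03 [[0.5352 0.0116 0.03  ]]
(255, 320) 0.04 [[0.5404 0.0157 0.04  ]]
(290, 330) 0.02 [[0.526  0.0231 0.02  ]]
(290, 330) 0.03 [[0.5313 0.0269 0.03  ]]
(290, 330) 0.04 [[0.5366 0.0308 0.04  ]]
(300, 320) 0.02 [[0.5194 0.0238 0.02  ]]
(300, 320) 0.03 [[0.5247 0.0277 0.03  ]]
(300, 320) 0.04 [[0.5301 0.0315 0.04  ]]
```

View pics/s5.png

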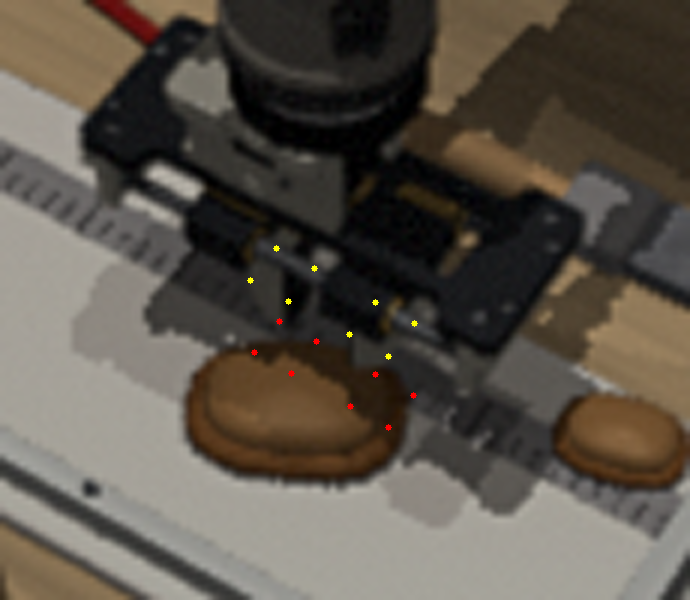

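Run:
```python
from h import *
b=np.load("b.npy")
c=read_camera("scene"); A=cv2.imread("pics/scene0.png")[195:265,220:330]; B=c["image"][195:265,220:330,::-1]
cv2.imwrite("pics/cmp.png",cv2.resize(np.vstack([A,B]),None,fx=4.2,fy=4.2,interpolation=cv2.INTER_CUBIC))
px=np.array([[164,220]]) # dummy
```

```text
(no output)
```

View pics/cmp.png

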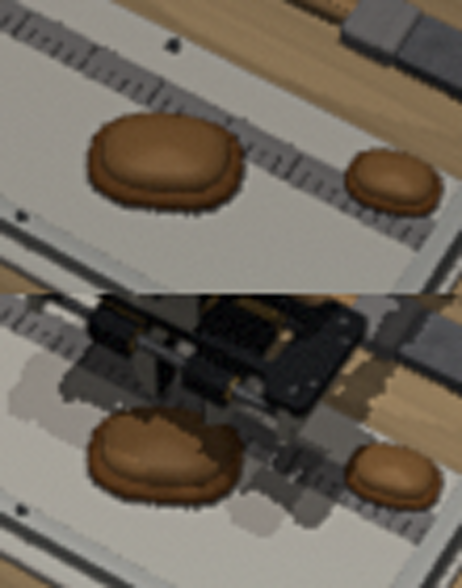

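Run:
```python
from h import *
c=read_camera("scene")
I=c["image"][195:240,235:295,::-1]; I=cv2.convertScaleAbs(I,alpha=1.6,beta=20)
v=cv2.resize(I,None,fx=13,fy=13,interpolation=cv2.INTER_NEAREST)
cv2.imwrite("pics/s6.png",v)
```

```text
(no output)
```

View pics/s6.png

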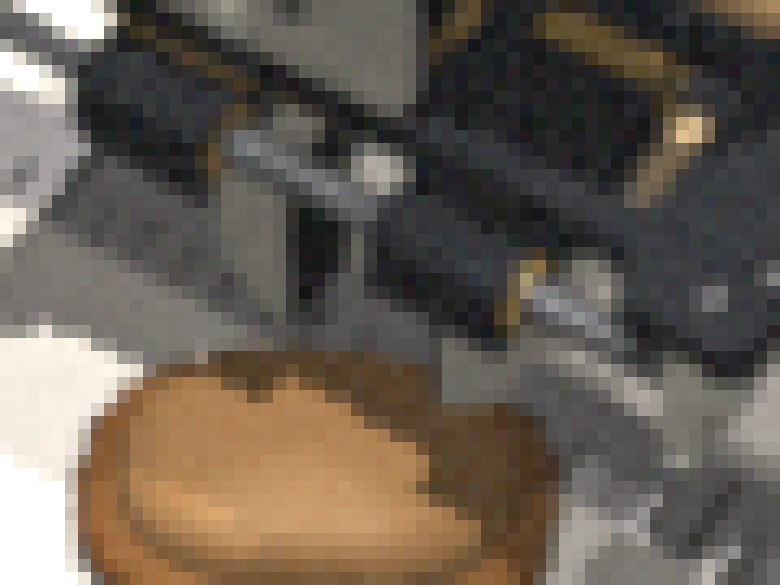

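The left fingertip ends at about px (257,220) and the right one at (270,226), in front of the abalone's edge. That is ~7 px higher than the reported pose predicts. So the real tips are around z≈0.05, passing over the abalone. I'll back off and go down carefully, using the force reading and the picture.

```bash
python3 -m creep '[0.33,-0.02,0,0,0, 0.33,-0.018,0,0,0, 0.33,0,0,0,0]'; python3 -m creep '[0.33,0,0,-0.008,0, 0.33,0,0,0,0]'
python3 - <<'E'
from h import *
c=read_camera("scene")
I=c["image"][180:250,215:305,::-1]; I=cv2.convertScaleAbs(I,alpha=1.5,beta=20)
T=telemetry.observe()["tool_pos"]
v=cv2.resize(I,None,fx=8,fy=8,interpolation=cv2.INTER_NEAREST)
for sy in(-.015,-.034,.015,.034):
  for z,col in((-.025,(0,0,255)),(.005,(0,255,255))):
    for sx in (-.0095,.0095):
      p=proj(c,T+[sx,sy,z])[0]; cv2.circle(v,tuple(int(k) for k in (p-[215,180])*8),2,col,-1)
cv2.imwrite("pics/s7.png",v)
E
```

```text
time: 4.22
tool_pos: [0.4956, 0.0509, 0.0452]
tool_rot: [-3.142, 0.013, -3.121]
contact_force: [-0.4, -0.6, 0.8]
opening: 0.03
time: 4.47
tool_pos: [0.497, 0.0508, 0.0369]
tool_rot: [-3.141, 0.014, -3.121]
contact_force: [0.8, 0.1, 0.1]
opening: 0.0304
```

View pics/s7.png

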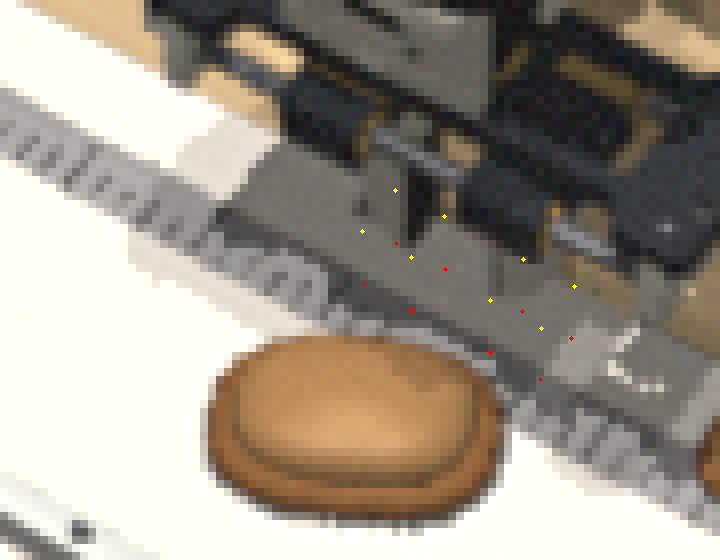

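The tips sit on the overlay's yellow marks, at reported TCP z + 5 mm, rather than the red ones at −25 mm. So the height reading, or the effective tip length, is off by about 30 mm. I'll descend in small steps and watch the force.

```bash
python3 -m creep '[0.33,0,0,-0.01,0, 0.33,0,0,0,0]'; python3 -m creep '[0.33,-0.002,0,-0.008,0, 0.33,0,0,0,0]'
python3 - <<'E'
from h import *
c=read_camera("scene")
I=c["image"][180:250,215:305,::-1]; I=cv2.convertScaleAbs(I,alpha=1.5,beta=20)
T=telemetry.observe()["tool_pos"]
v=cv2.resize(I,None,fx=8,fy=8,interpolation=cv2.INTER_NEAREST)
for sy in(-.015,-.034,.015,.034):
  for z,col in((.005,(0,255,255)),):
    for sx in (-.0095,.0095):
      p=proj(c,T+[sx,sy,z])[0]; cv2.circle(v,tuple(int(k) for k in (p-[215,180])*8),2,col,-1)
cv2.imwrite("pics/s8.png",v)
E
```

```text
time: 4.78
tool_pos: [0.4979, 0.0507, 0.0263]
tool_rot: [-3.141, 0.015, -3.121]
contact_force: [0.0, 0.1, -0.1]
opening: 0.0299
time: 5.03
tool_pos: [0.4956, 0.0508, 0.0175]
tool_rot: [-3.141, 0.015, -3.121]
contact_force: [-1.2, 0.0, -0.0]
opening: 0.0302
```

View pics/s8.png

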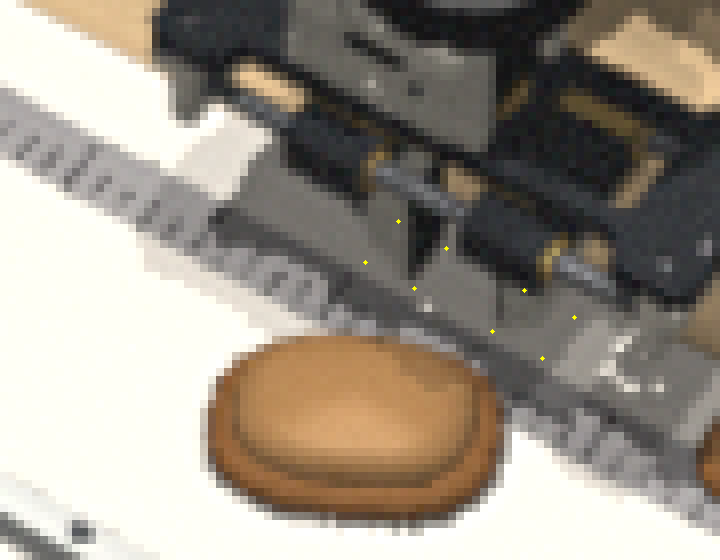

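```bash
python3 -m creep '[0.33,0,0,-0.004,0, 0.33,0,0,0,0]'; python3 -m creep '[0.33,0,0,-0.003,0, 0.33,0,0,0,0]'
```

```text
time: 5.32
tool_pos: [0.4963, 0.0507, 0.0138]
tool_rot: [-3.141, 0.016, -3.121]
contact_force: [-0.5, 0.0, -0.8]
opening: 0.0301
time: 5.58
tool_pos: [0.4965, 0.0507, 0.0108]
tool_rot: [-3.141, 0.017, -3.121]
contact_force: [-0.2, -0.6, 0.0]
opening: 0.0303
```

```bash
for i in 1; do python3 -m creep '[0.33,0,0,-0.003,0, 0.33,0,0,0,0]'; done; python3 -m creep '[0.33,0,0,-0.002,0, 0.33,0,0,0,0]'
```

```text
time: 5.82
tool_pos: [0.4965, 0.0507, 0.0076]
tool_rot: [-3.141, 0.017, -3.121]
contact_force: [0.2, -0.9, 0.9]
opening: 0.0302
time: 6.08
tool_pos: [0.4966, 0.0507, 0.0055]
tool_rot: [-3.141, 0.017, -3.121]
contact_force: [-0.7, -0.4, 0.0]
opening: 0.0303
```

```bash
python3 -m creep '[0.33,0,0,-0.002,0, 0.33,0,0,0,0]'
python3 - <<'E'
from h import *
c=read_camera("scene")
I=c["image"][180:250,215:305,::-1]; I=cv2.convertScaleAbs(I,alpha=1.9,beta=20)
v=cv2.resize(I,None,fx=8,fy=8,interpolation=cv2.INTER_NEAREST)
cv2.imwrite("pics/s9.png",v)
E
```

```text
time: 6.32
tool_pos: [0.4968, 0.0507, 0.004]
tool_rot: [-3.141, 0.018, -3.121]
contact_force: [-0.5, -0.2, 2.0]
opening: 0.0305
```

View pics/s9.png

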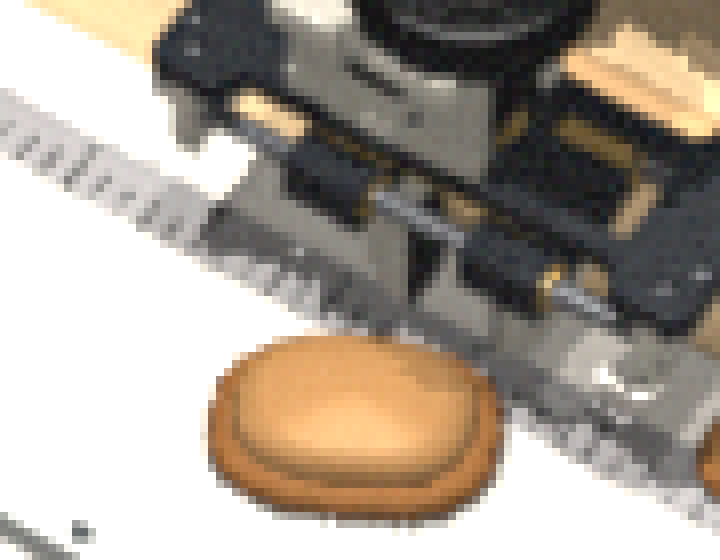

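Light contact (+2 N) at reported z≈0.004, so the tips touch the plate there and the reported z is ~35 mm low. I'll run with reported z≈0.009 (tips ~5 mm above the plate).

```bash
python3 -m creep '[0.33,0,0,0.005,0, 0.33,0,0,0,0, 0.33,0.007,0,0,0, 0.33,0.007,0,0,0, 0.33,0.007,0,0,0, 0.33,0,0,0,0]'; python3 -m creep '[0.33,0.007,0,0,0, 0.33,0.007,0,0,0, 0.33,0.007,0,0,0, 0.33,0,0,0,0]'
python3 - <<'E'
from h import *
c=read_camera("scene")
I=c["image"][165:275,180:330,::-1]; I=cv2.convertScaleAbs(I,alpha=1.5,beta=20)
cv2.imwrite("pics/s10.png",cv2.resize(I,None,fx=5,fy=5,interpolation=cv2.INTER_CUBIC))
E
```

```text
time: 7.12
tool_pos: [0.5197, 0.0507, 0.0089]
tool_rot: [-3.141, 0.018, -3.122]
contact_force: [-0.5, 0.1, 0.3]
opening: 0.0305
time: 7.62
tool_pos: [0.5421, 0.0507, 0.0087]
tool_rot: [-3.141, 0.018, -3.122]
contact_force: [-0.5, 0.0, 0.2]
opening: 0.0301
```

View pics/s10.png

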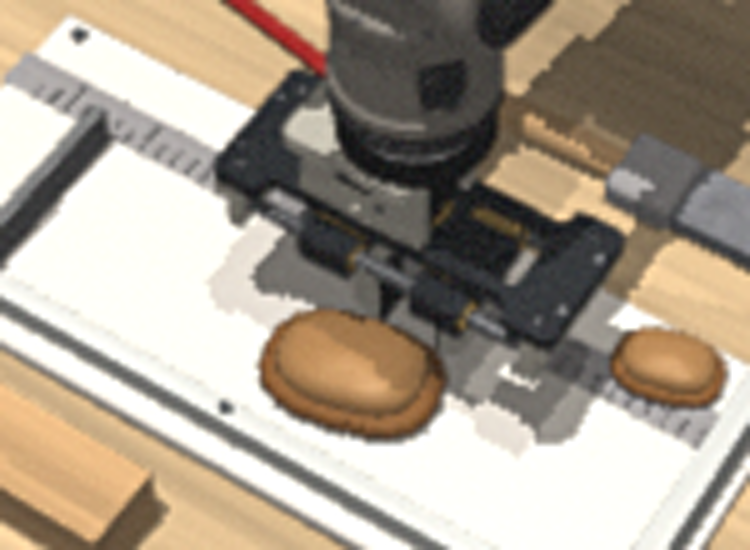

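The abalone is now sliding and turning, at about (350,370) in the crop, and its long axis is already close to the fence's direction. I'll continue to the fence.

```bash
python3 -m creep '[0.33,0.006,0,0,0, 0.33,0.005,0,0,0, 0.33,0,0,0,0]'; python3 -m creep '[0.33,0.003,0,0,0, 0.33,0.003,0,0,0, 0.33,0,0,0,0]'
python3 - <<'E'
from h import *
c=read_camera("scene")
I=c["image"][165:275,180:330,::-1]; I=cv2.convertScaleAbs(I,alpha=1.5,beta=20)
cv2.imwrite("pics/s11.png",cv2.resize(I,None,fx=5,fy=5,interpolation=cv2.INTER_CUBIC))
E
```

```text
time: 8.05
tool_pos: [0.5531, 0.0507, 0.0086]
tool_rot: [-3.141, 0.017, -3.121]
contact_force: [0.6, -0.5, 0.3]
opening: 0.03
time: 8.43
tool_pos: [0.5588, 0.0508, 0.0084]
tool_rot: [-3.141, 0.015, -3.122]
contact_force: [-0.8, -0.4, 0.2]
opening: 0.0305
```

View pics/s11.png

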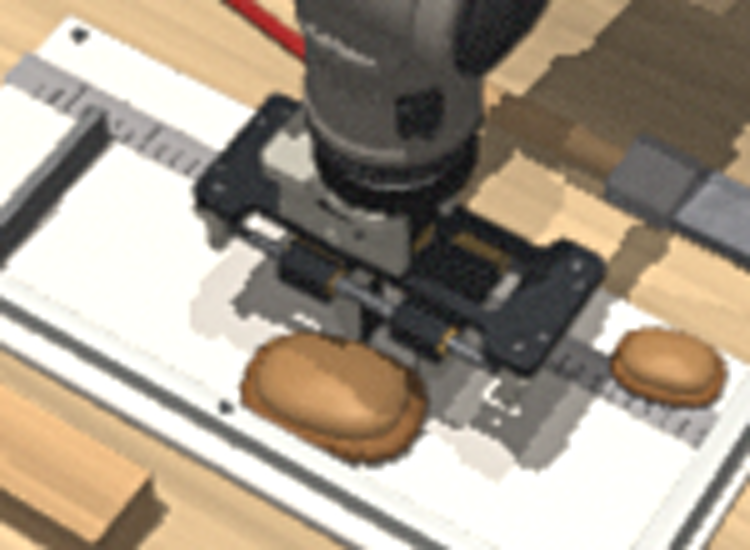

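The abalone is now parallel to the fence, with a gap of roughly 15 mm left. I'll continue in small steps, watching Fx.

```bash
python3 -m creep '[0.33,0.004,0,0,0, 0.33,0.004,0,0,0, 0.33,0,0,0,0]'; python3 -m creep '[0.33,0.002,0,0,0, 0.33,0.002,0,0,0, 0.33,0,0,0,0]';python3 - <<'E'
from h import *
c=read_camera("scene")
I=c["image"][165:275,180:330,::-1]; I=cv2.convertScaleAbs(I,alpha=1.5,beta=20)
cv2.imwrite("pics/s12.png",cv2.resize(I,None,fx=5,fy=5,interpolation=cv2.INTER_CUBIC))
E
```

```text
time: 8.85
tool_pos: [0.5586, 0.0513, 0.007]
tool_rot: [3.141, -0.003, -3.121]
contact_force: [0.2, 0.3, 0.9]
opening: 0.0304
time: 9.22
tool_pos: [0.5588, 0.0515, 0.0064]
tool_rot: [3.14, -0.012, -3.121]
contact_force: [-2.0, -0.1, 1.9]
opening: 0.0305
```

View pics/s12.png

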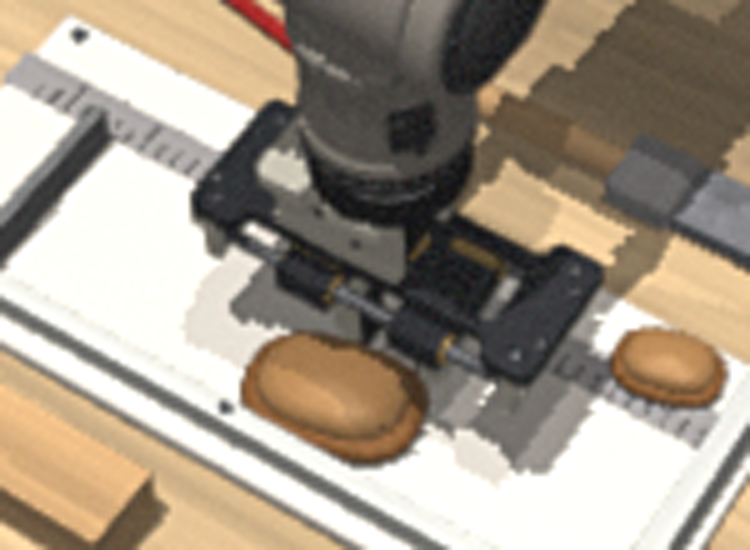

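Run:
```python
from h import *
b=np.load("b.npy"); print(telemetry.observe()["contact_force"],telemetry.observe()["qpos"])
c=read_camera("scene")
I=c["image"][210:270,200:300,::-1]; I=cv2.convertScaleAbs(I,alpha=1.2,beta=0)
v=cv2.resize(I,None,fx=8,fy=8,interpolation=cv2.INTER_CUBIC)
for xx,z in((76,36),(88,36)):
    p=(proj(c,bw(b,np.array([[xx,-230,z],[xx,210,z]])/1e3))-[200,210])*8
    cv2.line(v,*[tuple(int(k) for k in q) for q in p],(0,0,255) if xx==76 else (255,0,0),1)
a=np.linspace(0,6.28,60)
P=np.c_[43+33*np.cos(a),42+48*np.sin(a),0*a+23]/1e3
for p in proj(c,bw(b,P)): cv2.circle(v,tuple(int(k) for k in (p-[200,210])*8),2,(0,255,0),-1)
cv2.imwrite("pics/s13.png",v)
```

```text
[-3.8056815   0.01120587  2.12258466] [-4.49339688e-02  6.57189898e-01  1.64745694e+00  3.93548809e-04
  8.48754595e-01 -1.63654673e+00]
```

View pics/s13.png

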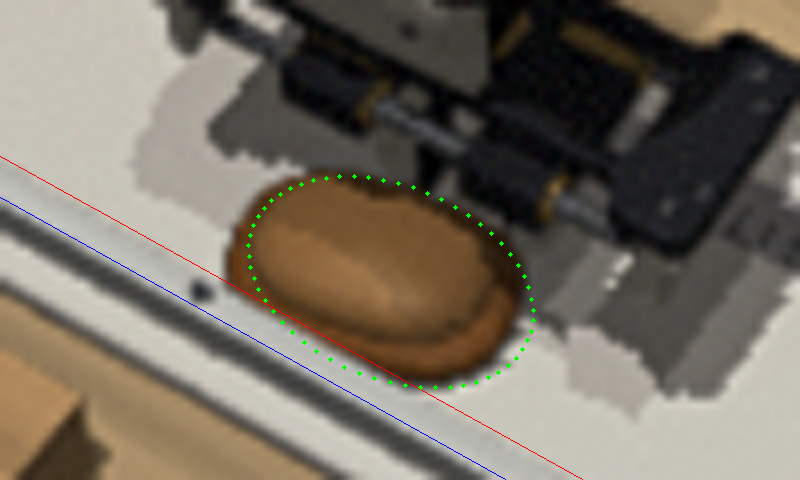

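The abalone's side now lies against the fence at board y≈38. The reported stall at x=0.559 is where contact was expected. Next I'll retreat, lift, shut the fingers, and go round to its far (−y) end.

```bash
python3 -m creep '[0.33,-0.015,0,0,0, 0.33,-0.015,0,0,0, 0,0,0,0.03,0, 0,0,0,0.025,0, 0,0,-0.045,0,0, 0,0,-0.045,0,0, 0,0.025,0,0,0, 0,0.025,0,0,0, 0,0.025,0,0,0, 0,0,0,0,0]'
python3 - <<'E'
from h import *
b=np.load("b.npy")
print(wb(b,telemetry.observe()["tool_pos"]))
for n in("top","scene"):
    c=read_camera(n); x,y,w,h=(195,120,215,115) if n=="top" else (160,165,150,110)
    cv2.imwrite(f"pics/{n}14.png",cv2.resize(c["image"][y:y+h,x:x+w,::-1],None,fx=3.5,fy=3.5,interpolation=cv2.INTER_CUBIC))
E
```

```text
time: 10.58
tool_pos: [0.6183, -0.0439, 0.067]
tool_rot: [-3.138, 0.019, -3.121]
contact_force: [-0.1, 0.5, -0.3]
opening: 0.0004
[[ 0.0574731  -0.04839125]]
```

View pics/scene14.png

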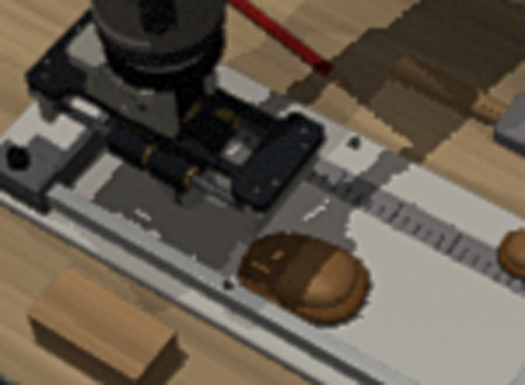

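View pics/top14.png

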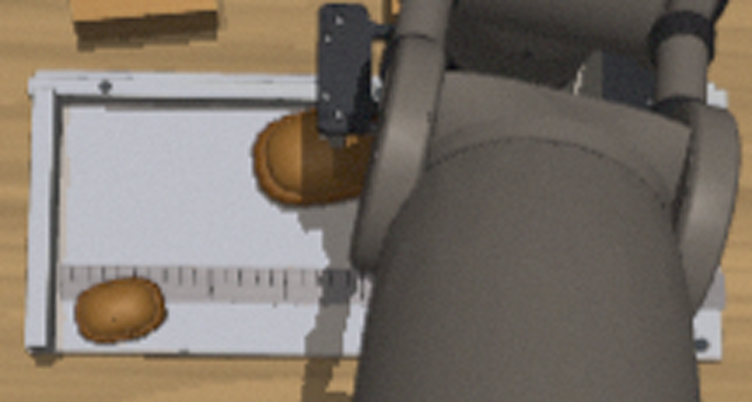

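```bash
python3 -m creep '[0,-0.016,0,0,0, 0,0,0,-0.025,0, 0,0,0,-0.018,0, 0,0,0,-0.008,0, 0,0,0,0,0]'
python3 - <<'E'
from h import *
b=np.load("b.npy")
print(wb(b,telemetry.observe()["tool_pos"]))
E
```

```text
time: 11.3
tool_pos: [0.5968, -0.0432, 0.0158]
tool_rot: [-3.138, 0.016, -3.121]
contact_force: [0.6, 0.1, 0.7]
opening: 0.0002
[[ 0.03597538 -0.04720867]]
```

```bash
python3 -m creep '[0,0.004,0,-0.005,0, 0,0,0.008,0,0, 0,0,0.008,0,0, 0,0,0.008,0,0, 0,0,0.008,0,0, 0,-0.001,0.008,0,0, 0,0,0.008,0,0, 0,0,0,0,0]'
python3 - <<'E'
from h import *
b=np.load("b.npy")
print(wb(b,telemetry.observe()["tool_pos"]))
c=read_camera("scene");x,y,w,h=(180,185,130,90) 
cv2.imwrite(f"pics/s15.png",cv2.resize(c["image"][y:y+h,x:x+w,::-1],None,fx=5,fy=5,interpolation=cv2.INTER_CUBIC))
E
```

```text
time: 12.3
tool_pos: [0.6011, 0.0088, 0.0127]
tool_rot: [-3.137, 0.02, -3.12]
contact_force: [-0.0, 0.2, 0.4]
opening: 0.0004
[[0.0414281  0.00469777]]
```

View pics/s15.png

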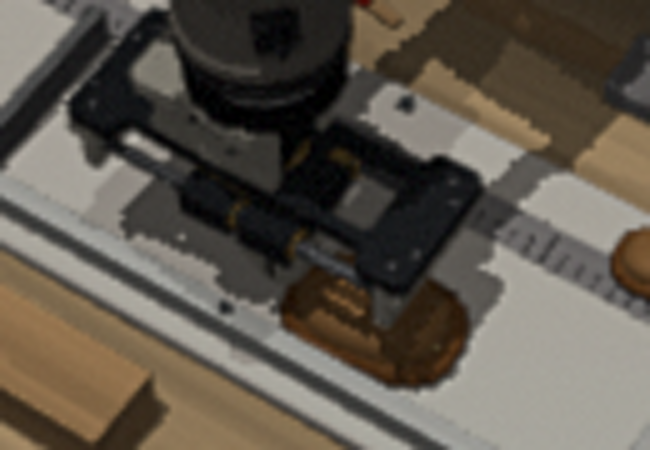

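The closed fingertips at (275,265) are behind the abalone's end, and it stays along the fence. I'll lower slightly and continue.

```bash
python3 -m creep '[0,0,0.003,-0.004,0, 0,0,0.009,0,0, 0,0,0.009,0,0, 0,0,0.009,0,0, 0,0,0.009,0,0, 0,-0.001,0.009,0,0, 0,0,0.009,0,0, 0,0,0,0,0]'
python3 - <<'E'
from h import *
b=np.load("b.npy")
print(wb(b,telemetry.observe()["tool_pos"]))
c=read_camera("scene");x,y,w,h=(200,195,150,105) 
cv2.imwrite(f"pics/s16.png",cv2.resize(c["image"][y:y+h,x:x+w,::-1],None,fx=5,fy=5,interpolation=cv2.INTER_CUBIC))
E
```

```text
time: 13.35
tool_pos: [0.6028, 0.0644, 0.0118]
tool_rot: [-3.133, 0.026, -3.121]
contact_force: [-1.1, -0.2, 0.1]
opening: 0.0002
[[0.044292   0.06029124]]
```

View pics/s16.png

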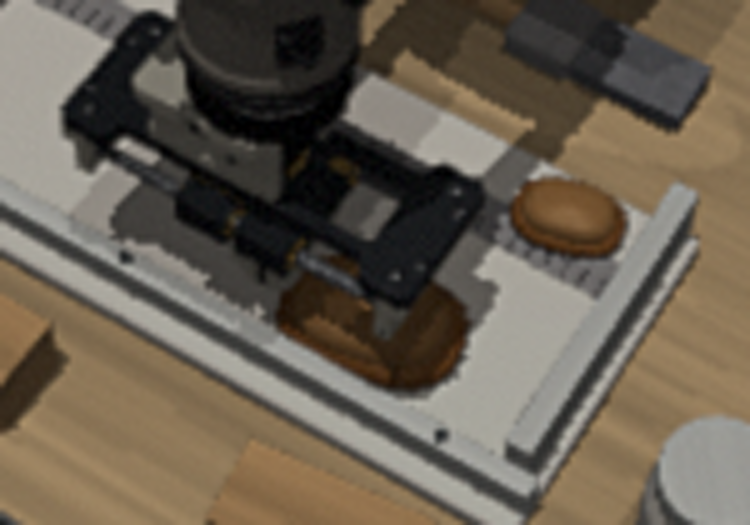

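```bash
python3 -m creep '[0,-0.003,0.006,-0.002,0, 0,-0.001,0.008,0,0, 0,0,0.008,0,0, 0,0,0.005,0,0, 0,0,0,0,0]'; python3 -m creep '[0,0,0.004,0,0, 0,0,0.003,0,0, 0,0,0,0,0]'
python3 - <<'E'
from h import *
b=np.load("b.npy")
print(wb(b,telemetry.observe()["tool_pos"]))
c=read_camera("scene");x,y,w,h=(200,195,150,105) 
cv2.imwrite(f"pics/s17.png",cv2.resize(c["image"][y:y+h,x:x+w,::-1],None,fx=5,fy=5,interpolation=cv2.INTER_CUBIC))
E
```

```text
time: 14.02
tool_pos: [0.6002, 0.0907, 0.011]
tool_rot: [-3.131, 0.03, -3.123]
contact_force: [-0.1, -1.0, 1.2]
opening: 0.0001
time: 14.4
tool_pos: [0.6001, 0.0977, 0.0109]
tool_rot: [-3.131, 0.03, -3.123]
contact_force: [-0.7, -0.5, 2.7]
opening: 0.0005
[[0.04240241 0.09364607]]
```

View pics/s17.png

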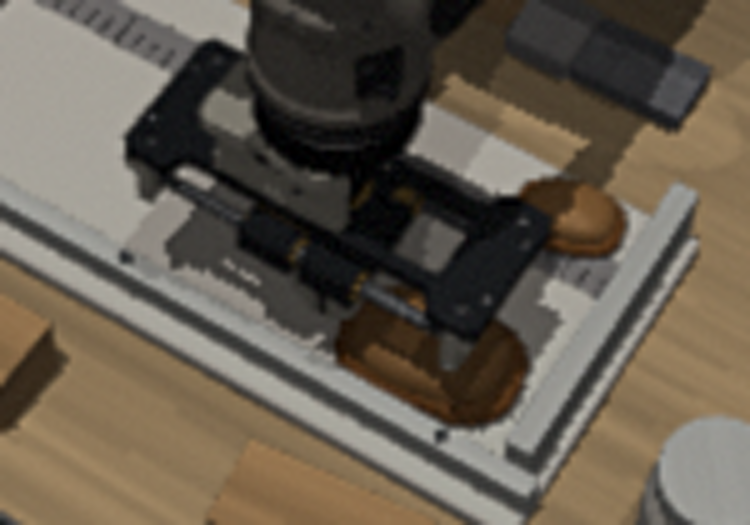

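The end is still short of the stop by roughly 8–10 mm: its tip is at (528,370) and the stop's foot at (545,400). I'll push on in 3 mm steps until there is force.

```bash
python3 -m creep '[0,0,0.003,0,0, 0,0,0.003,0,0, 0,0,0,0,0]'; python3 -m creep '[0,0,0.003,0,0, 0,0,0,0,0]'
python3 - <<'E'
from h import *
b=np.load("b.npy")
print(wb(b,telemetry.observe()["tool_pos"]))
c=read_camera("scene");x,y,w,h=(240,215,110,85) 
cv2.imwrite(f"pics/s18.png",cv2.resize(c["image"][y:y+h,x:x+w,::-1],None,fx=7,fy=7,interpolation=cv2.INTER_CUBIC))
E
```

```text
time: 14.82
tool_pos: [0.6001, 0.1039, 0.0108]
tool_rot: [-3.131, 0.03, -3.123]
contact_force: [-0.2, -0.5, 1.7]
opening: 0.0003
time: 15.08
tool_pos: [0.6, 0.1072, 0.0108]
tool_rot: [-3.131, 0.03, -3.123]
contact_force: [-0.4, -0.0, 0.8]
opening: 0.0002
[[0.0425203  0.10312735]]
```

View pics/s18.png

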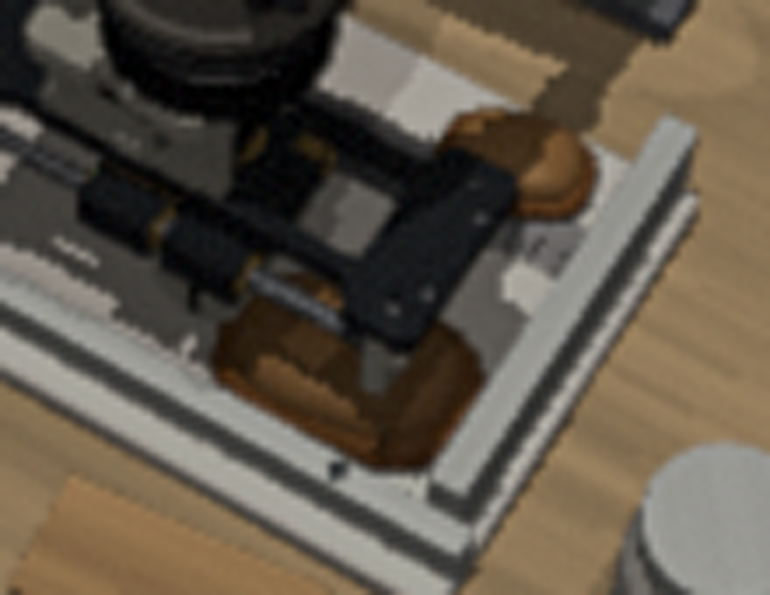

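```bash
python3 -m creep '[0,0,0.003,0,0, 0,0,0,0,0]'; python3 -m creep '[0,0,0.003,0,0, 0,0,0,0,0]';  python3 -m creep '[0,0,0.003,0,0, 0,0,0,0,0]'
```

```text
time: 15.38
tool_pos: [0.6, 0.1091, 0.0107]
tool_rot: [-3.129, 0.029, -3.123]
contact_force: [-0.2, -2.0, 3.0]
opening: 0.0004
time: 15.62
tool_pos: [0.6001, 0.1089, 0.0108]
tool_rot: [-3.125, 0.029, -3.123]
contact_force: [0.0, -0.9, 1.5]
opening: 0.0009
time: 15.88
tool_pos: [0.6001, 0.109, 0.0109]
tool_rot: [-3.121, 0.028, -3.123]
contact_force: [-0.6, -1.1, 3.6]
opening: 0.0002
```

It has stalled at y=0.109 and the tool is tilting slightly, so the abalone is against the stop. I'll back away, lift, move out of view, and check.

```bash
python3 -m creep '[0,0,-0.01,0,0, 0,0,-0.02,0,0, 0,0,0,0.03,0, 0,0,0,0.03,0, 0,0,0,0.03,0, 0,0,-0.06,0.02,0, 0,0,-0.06,0,0, 0,0,-0.06,0,0, 0,0,-0.06,0,0, 0,0,-0.04,0,0, 0,0,0,0,0]'
python3 - <<'E'
from h import *
b=np.load("b.npy")
print(wb(b,telemetry.observe()["tool_pos"]))
for n in("top","scene"):
    c=read_camera(n); x,y,w,h=(195,110,215,120) if n=="top" else (240,205,110,90)
    I=c["image"][y:y+h,x:x+w,::-1]; f=3.5 if n=="top" else 6
    v=cv2.resize(I,None,fx=f,fy=f,interpolation=cv2.INTER_CUBIC)
    a=np.linspace(0,6.28,60); P=np.c_[43+33*np.cos(a),162+48*np.sin(a),0*a+23]/1e3
    for p in proj(c,bw(b,P)): cv2.circle(v,tuple(int(k) for k in (p-[x,y])*f),1,(0,255,0),-1)
    cv2.imwrite(f"pics/{n}19.png",v)
E
```

```text
time: 17.25
tool_pos: [0.5953, -0.2158, 0.121]
tool_rot: [-3.124, 0.026, -3.124]
contact_force: [0.1, 1.3, 0.2]
opening: 0.0004
[[ 0.03067144 -0.21974557]]
```

View pics/top19.png

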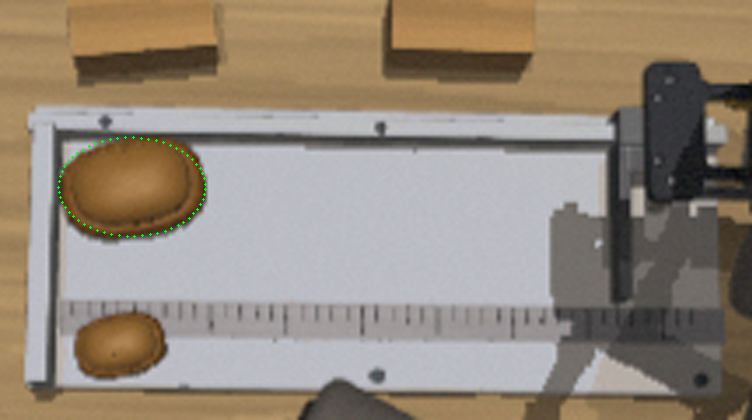

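View pics/scene19.png

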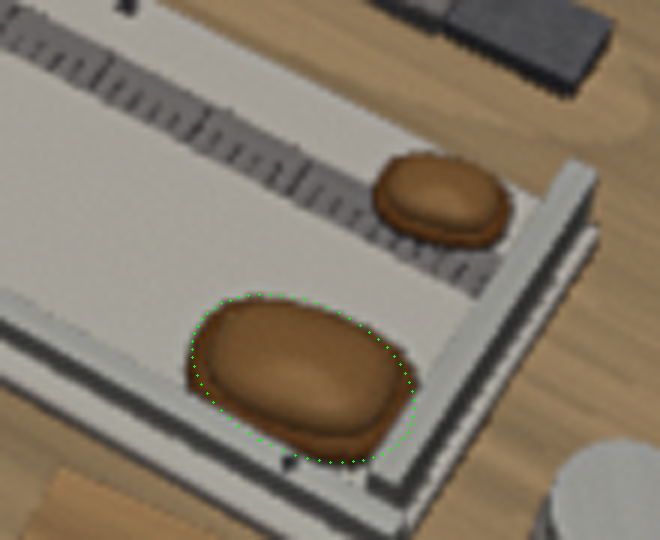

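Position is right, but the abalone looks turned a few degrees, with its stop end lower in the top view. I'll measure it.

```bash
cat >> h.py <<'E'
def meas(c,b):
    im=c["image"]; m=brown(im); n,l,st,ce=cv2.connectedComponentsWithStats(m)
    for i in range(1,n):
        x,y=ce[i]
        if 203<x<395 and 145<y<220 and st[i,4]>200:
            cn=max(cv2.findContours((l==i).astype(np.uint8),0,1)[0],key=len)
            P=(wb(b,back(c,cn[:,0].astype(float),.023))*1000).astype(np.float32)
            yield ce[i].round(1),st[i,4],cv2.fitEllipse(P),P.min(0),P.max(0)
E
python3 - <<'E'
from h import *
b=np.load("b.npy"); c=read_camera("top")
for r in meas(c,b): print(r)
E
```

```text
(array([232.6, 163. ]), np.int32(923), ((44.0390510559082, 162.24911499023438), (63.24753189086914, 94.87895965576172), 10.374039649963379), array([ 10.983899, 117.803856], dtype=float32), array([ 77.16956, 209.58566], dtype=float32))
(array([229. , 208.2]), np.int32(367), ((-60.68361282348633, 168.39161682128906), (38.731380462646484, 57.41682052612305), 12.672584533691406), array([-81.01882, 141.14711], dtype=float32), array([-39.665485, 195.48154 ], dtype=float32))
```

It reads 10° off, which is too much. I'll push its side toward the fence again with two part-open fingertips centred at board y≈165, coming down into the 49 mm gap between the small and large abalone.

```bash
python3 -m creep '[0.4,-0.007,0.048,0,0, 0.4,-0.007,0.048,0,0, 0.4,-0.007,0.048,0,0, 0.4,-0.007,0.048,0,0, 0.4,-0.007,0.048,0,0, 0.4,-0.007,0.048,0,0, 0.4,-0.007,0.048,0,0, 0.4,-0.007,0.04,0,0, 0.4,0,0,0,0, 0.4,0,0,0,0]'
python3 - <<'E'
from h import *
b=np.load("b.npy")
print(wb(b,telemetry.observe()["tool_pos"]))
E
```

```text
time: 18.65
tool_pos: [0.5311, 0.1898, 0.1219]
tool_rot: [-3.128, 0.026, -3.099]
contact_force: [0.4, -0.5, 0.1]
opening: 0.0366
[[-0.02462467  0.18720572]]
```

```bash
python3 -m creep '[0.4,0.010,-0.021,0,-0.02, 0.4,0,0,-0.03,0, 0.4,0,0,0,0]'
python3 - <<'E'
from h import *
b=np.load("b.npy")
print(wb(b,telemetry.observe()["tool_pos"]))
E
```

```text
time: 19.02
tool_pos: [0.5413, 0.1666, 0.092]
tool_rot: [-3.128, 0.027, -3.121]
contact_force: [-0.1, 0.2, 0.7]
opening: 0.0368
[[-0.01486968  0.16377691]]
```

```bash
python3 -m creep '[0.4,0,0,-0.025,0, 0.4,0,0,-0.012,0, 0.4,0,0,0,0]'
python3 - <<'E'
from h import *
b=np.load("b.npy")
print(wb(b,telemetry.observe()["tool_pos"]))
c=read_camera("scene");x,y,w,h=(230,185,120,100) 
cv2.imwrite(f"pics/s20.png",cv2.resize(c["image"][y:y+h,x:x+w,::-1],None,fx=6,fy=6,interpolation=cv2.INTER_CUBIC))
E
```

```text
time: 19.4
tool_pos: [0.5436, 0.1656, 0.0574]
tool_rot: [-3.129, 0.031, -3.122]
contact_force: [1.2, -1.3, -0.5]
opening: 0.0367
[[-0.01266127  0.16274217]]
```

View pics/s20.png

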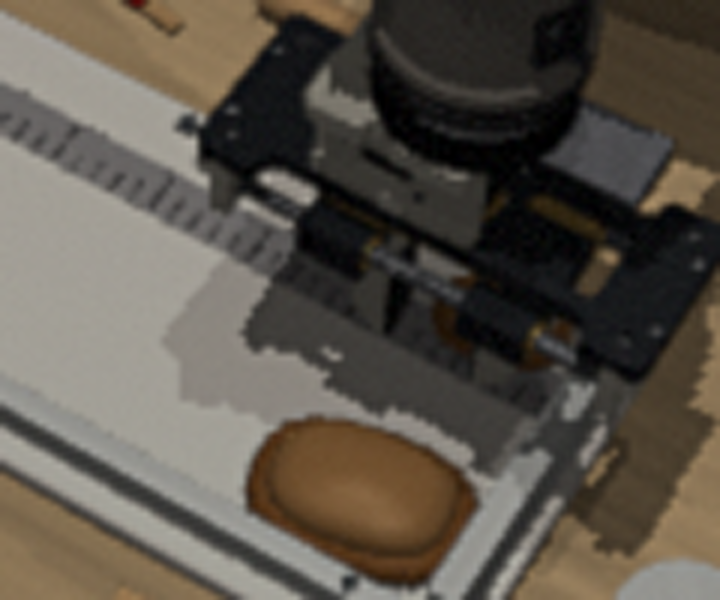

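Both fingers, ending at about (385,335) and (490,400), are on the fence side of the small abalone and clear of the large one. I'll go down.

```bash
python3 -m creep '[0.4,-0.002,0,-0.02,0, 0.4,0,0,-0.012,0, 0.4,0,0,0,0]';python3 -m creep '[0.4,0,0,-0.008,0, 0.4,0,0,-0.004,0,0.4,0,0,0,0]'
python3 - <<'E'
from h import *
b=np.load("b.npy")
print(wb(b,telemetry.observe()["tool_pos"]))
c=read_camera("scene");x,y,w,h=(230,185,120,100) 
cv2.imwrite(f"pics/s21.png",cv2.resize(c["image"][y:y+h,x:x+w,::-1],None,fx=6,fy=6,interpolation=cv2.INTER_CUBIC))
E
```

```text
time: 19.82
tool_pos: [0.5442, 0.1661, 0.0284]
tool_rot: [-3.13, 0.038, -3.122]
contact_force: [-0.4, 0.5, -0.0]
opening: 0.0369
time: 20.2
tool_pos: [0.5452, 0.1663, 0.017]
tool_rot: [-3.13, 0.04, -3.122]
contact_force: [0.6, 0.4, 0.2]
opening: 0.0367
[[-0.01098507  0.16342904]]
```

View pics/s21.png

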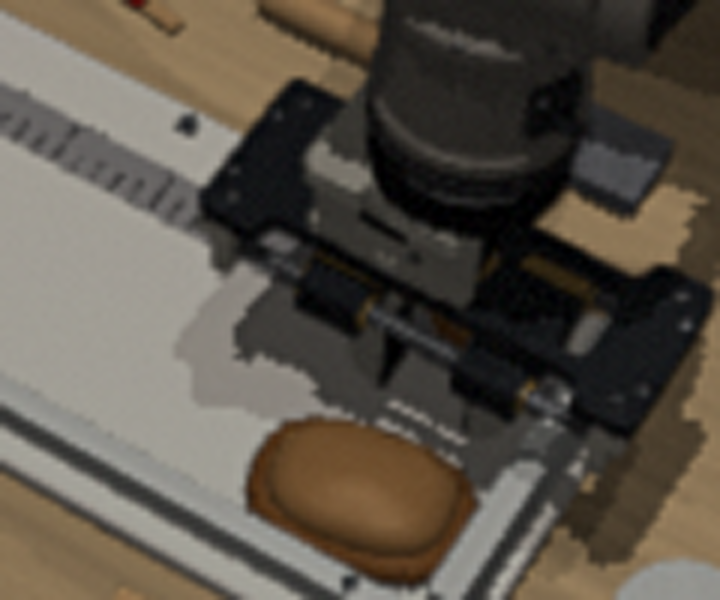

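```bash
python3 -m creep '[0.4,0,0,-0.006,0, 0.4,0,0,0,0, 0.4,0.004,0,0,0, 0.4,0.004,0,0,0, 0.4,0,0,0,0]';python3 -m creep '[0.4,0.003,0,0,0, 0.4,0.003,0,0,0,0.4,0,0,0,0]';python3 -m creep '[0.4,0.003,0,0,0,0.4,0,0,0,0]'; python3 -m creep '[0.4,0.003,0,0,0,0.4,0,0,0,0]'
python3 - <<'E'
from h import *
b=np.load("b.npy")
print(wb(b,telemetry.observe()["tool_pos"]))
c=read_camera("scene");x,y,w,h=(230,185,120,100) 
cv2.imwrite(f"pics/s22.png",cv2.resize(c["image"][y:y+h,x:x+w,::-1],None,fx=6,fy=6,interpolation=cv2.INTER_CUBIC))
E
```

```text
time: 20.88
tool_pos: [0.5544, 0.1664, 0.0112]
tool_rot: [-3.13, 0.042, -3.122]
contact_force: [-0.8, 0.0, 0.4]
opening: 0.0367
time: 21.25
tool_pos: [0.56, 0.1666, 0.011]
tool_rot: [-3.13, 0.04, -3.122]
contact_force: [-0.4, 0.5, 0.4]
opening: 0.0368
time: 21.5
tool_pos: [0.5605, 0.1667, 0.0105]
tool_rot: [-3.13, 0.034, -3.122]
contact_force: [-2.8, 0.7, 0.6]
opening: 0.0367
time: 21.75
tool_pos: [0.5605, 0.1668, 0.01]
tool_rot: [-3.13, 0.027, -3.122]
contact_force: [-2.2, 0.8, 1.2]
opening: 0.0367
[[0.00425319 0.16352666]]
```

View pics/s22.png

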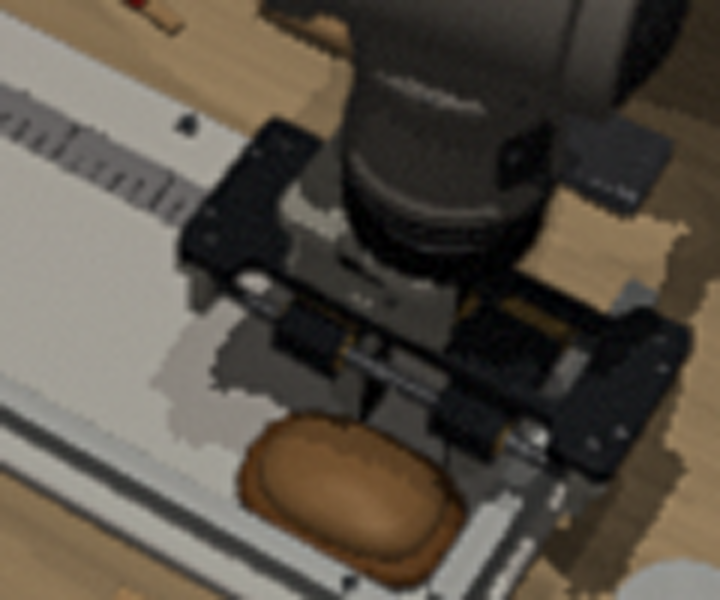

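It has stalled against the fence and turned straighter. I'll back off 12 mm, lift, go to behind the cursor, and measure.

```bash
python3 -m creep '[0.4,-0.006,0,0,0, 0.4,-0.006,0,0,0, 0.4,0,0,0.03,0, 0.4,0,0,0.03,0, 0.4,0,0,0.04,0, 0,0,-0.06,0.02,0, 0,0.005,-0.06,0,0, 0,0.01,-0.06,0,0, 0,0.01,-0.06,0,0, 0,0.01,-0.06,0,0, 0,0.005,-0.06,0,0, 0,0,0,0,0]'
python3 - <<'E'
from h import *
b=np.load("b.npy")
print(wb(b,telemetry.observe()["tool_pos"]))
c=read_camera("top")
for r in meas(c,b): print(r)
cv2.imwrite("pics/t23.png",cv2.resize(c["image"][110:230,195:410,::-1],None,fx=3.7,fy=3.7,interpolation=cv2.INTER_CUBIC))
E
```

```text
time: 23.3
tool_pos: [0.5906, -0.2042, 0.136]
tool_rot: [-3.124, 0.045, -3.118]
contact_force: [-0.0, 0.1, 0.2]
opening: 0.0003
[[ 0.02623434 -0.2079914 ]]
(array([234.3, 162.3]), np.int32(922), ((45.699302673339844, 158.39210510253906), (63.71782684326172, 93.98606872558594), 1.9563709497451782), array([ 13.553656, 113.21322 ], dtype=float32), array([ 77.20604, 204.89867], dtype=float32))
(array([228.9, 208.2]), np.int32(370), ((-60.676753997802734, 168.4624786376953), (38.74116134643555, 57.9405403137207), 11.71871280670166), array([-81.01882, 141.10503], dtype=float32), array([-39.665485, 195.59698 ], dtype=float32))
```

View pics/t23.png

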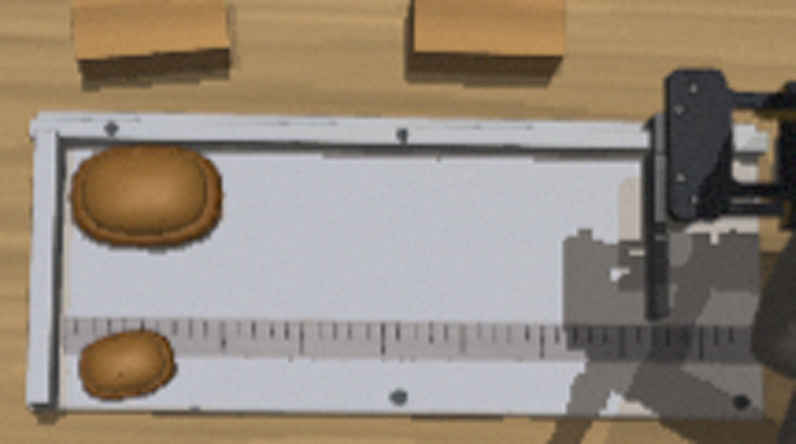

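Angle is now 2° and the side is on the fence, but the end is ~4 mm off the stop. The cursor blade will carry it that last bit. I'll go down behind the blade.

```bash
python3 -m creep '[0,0.006,0.005,-0.04,0, 0,0,0,-0.04,0, 0,0,0,-0.02,0, 0,0,0,0,0]'
python3 - <<'E'
from h import *
b=np.load("b.npy")
print(wb(b,telemetry.observe()["tool_pos"]))
c=read_camera("scene");x,y,w,h=(130,140,140,105) 
cv2.imwrite(f"pics/s24.png",cv2.resize(c["image"][y:y+h,x:x+w,::-1],None,fx=5,fy=5,interpolation=cv2.INTER_CUBIC))
E
```

```text
time: 23.85
tool_pos: [0.5968, -0.1912, 0.0348]
tool_rot: [-3.125, 0.047, -3.113]
contact_force: [-0.0, -0.4, 0.8]
opening: 0.0002
[[ 0.0327749  -0.19518036]]
```

View pics/s24.png

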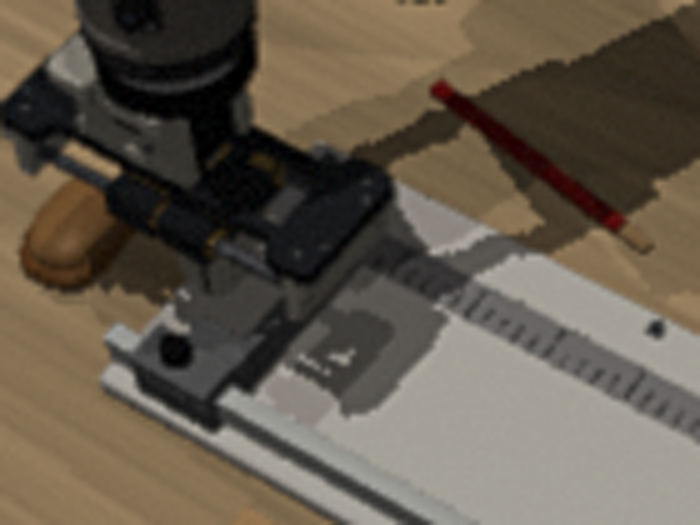

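```bash
python3 -m creep '[0,0,0,-0.012,0, 0,0,0,-0.004,0, 0,0,0.01,0,0, 0,0,0.01,0,0, 0,0,0.01,0,0, 0,0,0.01,0,0, 0,-0.001,0.01,0,0, 0,0,0,0,0]'
python3 - <<'E'
from h import *
b=np.load("b.npy")
print(wb(b,telemetry.observe()["tool_pos"]))
c=read_camera("scene");x,y,w,h=(130,140,140,105) 
cv2.imwrite(f"pics/s25.png",cv2.resize(c["image"][y:y+h,x:x+w,::-1],None,fx=5,fy=5,interpolation=cv2.INTER_CUBIC))
E
```

```text
time: 24.9
tool_pos: [0.5989, -0.1381, 0.0232]
tool_rot: [-3.12, 0.056, -3.111]
contact_force: [-0.1, 0.2, -0.7]
opening: 0.0006
[[ 0.03601218 -0.14212632]]
```

View pics/s25.png

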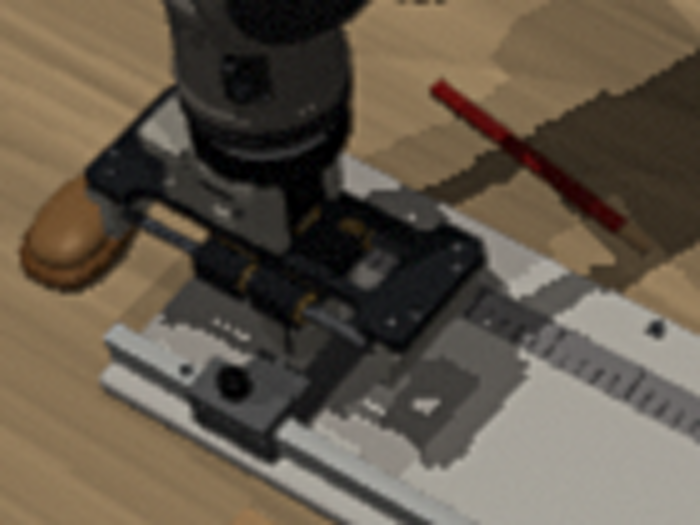

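The cursor follows the fingers; its knob is now at (235,382). Continue.

```bash
python3 -m creep '[0,-0.001,0.016,-0.001,-0.004, 0,-0.001,0.016,0,-0.004, 0,-0.001,0.016,-0.001,0, 0,-0.001,0.016,0,0, 0,-0.001,0.016,0,0, 0,-0.001,0.016,0,0, 0,-0.001,0.016,0,0, 0,-0.001,0.016,0,0, 0,-0.001,0.016,0,0, 0,-0.001,0.016,0,0, 0,0,0,0,0]'
python3 - <<'E'
from h import *
b=np.load("b.npy")
print(wb(b,telemetry.observe()["tool_pos"]))
E
```

```text
time: 26.32
tool_pos: [0.5907, 0.0321, 0.0231]
tool_rot: [-3.118, 0.063, -3.119]
contact_force: [0.6, -0.9, 0.6]
opening: 0.0006
[[0.03150341 0.02821247]]
```

```bash
python3 -m creep '[0,0,0.012,0,0, 0,0,0.012,0,0, 0,0,0.012,-0.001,0, 0,0,0.008,0,0, 0,0,0.005,0,0, 0,0,0,0,0]'
python3 - <<'E'
from h import *
b=np.load("b.npy")
print(wb(b,telemetry.observe()["tool_pos"]))
c=read_camera("scene");x,y,w,h=(210,190,140,105) 
cv2.imwrite(f"pics/s26.png",cv2.resize(c["image"][y:y+h,x:x+w,::-1],None,fx=5,fy=5,interpolation=cv2.INTER_CUBIC))
E
```

```text
time: 27.08
tool_pos: [0.5896, 0.0841, 0.0225]
tool_rot: [-3.118, 0.061, -3.12]
contact_force: [0.8, -0.8, 3.1]
opening: 0.0004
[[0.03160353 0.08022891]]
```

View pics/s26.png

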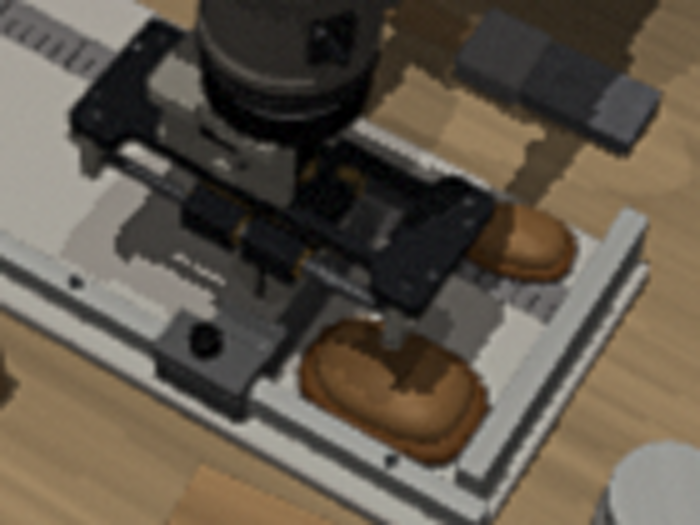

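Blade at (290,330), close to the abalone's end. I'll close the last bit in small steps.

```bash
python3 -m creep '[0,0,0.005,0,0, 0,0,0.004,0,0, 0,0,0.004,0,0, 0,0,0,0,0]'; python3 -m creep '[0,0,0.003,0,0, 0,0,0,0,0]'; python3 -m creep '[0,0,0.003,0,0, 0,0,0,0,0]'; python3 -m creep '[0,0,0.003,0,0, 0,0,0,0,0]'
```

```text
time: 27.62
tool_pos: [0.5894, 0.0948, 0.0225]
tool_rot: [-3.114, 0.06, -3.12]
contact_force: [-0.6, -4.4, 4.2]
opening: 0.0004
time: 27.88
tool_pos: [0.5894, 0.0945, 0.0225]
tool_rot: [-3.109, 0.059, -3.12]
contact_force: [0.3, -2.3, 4.4]
opening: 0.0004
time: 28.12
tool_pos: [0.5894, 0.0945, 0.0226]
tool_rot: [-3.105, 0.058, -3.12]
contact_force: [-0.3, -3.9, 3.9]
opening: 0.0002
time: 28.38
tool_pos: [0.5894, 0.0944, 0.0227]
tool_rot: [-3.1, 0.057, -3.119]
contact_force: [0.0, -3.3, 4.3]
opening: 0.0002
```

It has stalled at y≈0.0945 with 3–4 N. I'll back off and inspect.

```bash
python3 -m creep '[0,0,-0.01,0,0, 0,0,-0.02,0,0, 0,0,0,0.03,0, 0,0,0,0.03,0, 0,0,0,0.03,0, 0,0,-0.06,0.02,0, 0,0,-0.06,0,0, 0,0,-0.06,0,0, 0,0,-0.06,0,0, 0,0,0,0,0]'
python3 - <<'E'
from h import *
b=np.load("b.npy")
c=read_camera("top")
for r in meas(c,b): print(r)
cv2.imwrite("pics/t27.png",cv2.resize(c["image"][135:225,195:295,::-1],None,fx=7,fy=7,interpolation=cv2.INTER_CUBIC))
c=read_camera("scene");x,y,w,h=(225,200,115,90) 
cv2.imwrite(f"pics/s27.png",cv2.resize(c["image"][y:y+h,x:x+w,::-1],None,fx=6,fy=6,interpolation=cv2.INTER_CUBIC))
E
```

```text
time: 29.62
tool_pos: [0.5829, -0.1876, 0.1309]
tool_rot: [-3.104, 0.047, -3.12]
contact_force: [-0.5, 0.2, 0.4]
opening: 0.0006
(array([232.4, 162.4]), np.int32(926), ((45.554595947265625, 162.6256561279297), (63.28977966308594, 95.09806823730469), 1.9742368459701538), array([ 15.544919, 117.73219 ], dtype=float32), array([ 77.13309, 209.52313], dtype=float32))
(array([229. , 208.2]), np.int32(366), ((-60.74978256225586, 168.42083740234375), (38.573509216308594, 57.48198318481445), 12.359284400939941), array([-81.01882, 141.14711], dtype=float32), array([-39.665485, 195.48154 ], dtype=float32))
```

View pics/t27.png

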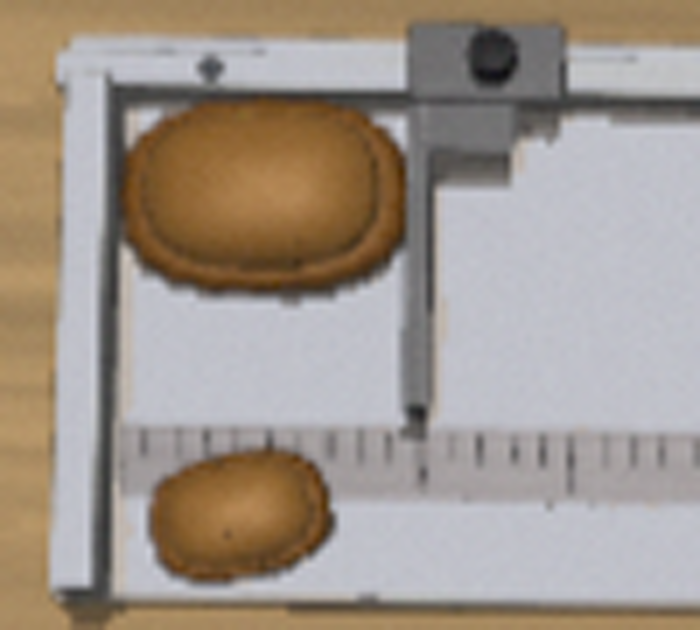

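View pics/s27.png

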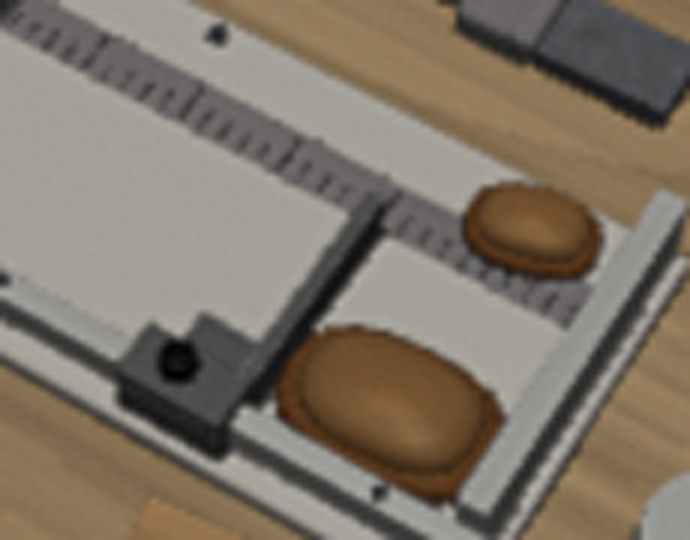

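The top view shows the abalone's left end on the stop (122,195), its right end on the blade (405,190) and its side at the fence. As a last check I'll get the cursor reading and see whether anything else moved.

Run:
```python
from h import *
b=np.load("b.npy"); c=read_camera("top")
for q in((410,110),(404,400)): print(wb(b,back(c,np.array(q)/7+[195,135],.045))*1000)
for q in((410,30),(409,95)): print("saddle",wb(b,back(c,np.array(q)/7+[195,135],.048))*1000)
d=np.abs(c["image"].astype(int)-cv2.imread("pics/top0.png")[:,:,::-1]).max(2)
v=cv2.cvtColor((np.clip(d*3,0,255)).astype(np.uint8),cv2.COLOR_GRAY2BGR); cv2.imwrite("pics/diff.png",v)
print(telemetry.observe()["contact_force"],telemetry.observe()["time"])
```

```text
[[ 67.80419385 113.86590343]]
[[-26.88735364 114.36945649]]
saddle [[ 93.45563842 114.14002918]]
saddle [[ 71.95655761 114.14221365]]
[ 0.04618887  0.34304624 -0.04866794] 29.775
```

View pics/diff.png

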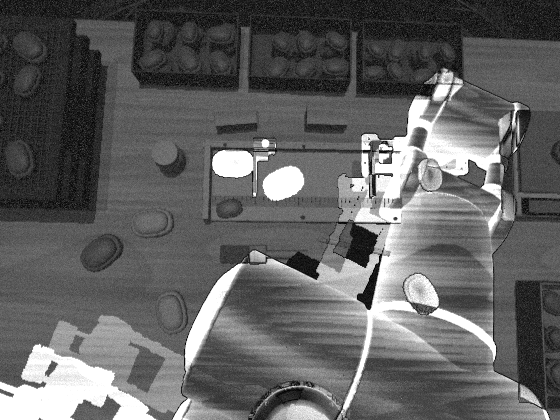

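The blade face is at board y≈114, so the cursor reads ~96 mm. The difference image shows no other visible thing moved.

```bash
python3 -c "
from cell import workorder
print(workorder.hand_in())"
```

```text
the job is handed in; nothing more can be done
None
```

The large abalone is set up for measuring and the job is handed in. I pushed it with the fingertips to the fence, then along the fence to the stop. That left it 10° off, so I squared it with a second side push. This moved its end about 4 mm off the stop, so the cursor blade, not the fingertips, carried it the last 4 mm when I pushed the cursor up.

- **Abalone:** the last top view gave board x ≈ 45.6, y ≈ 162.6 mm, turned about 2°. Its end is on the stop and its side on the fence, within camera error. The x reading is 2–3 mm past the 43 mm that contact would give.
- **Cursor:** the blade face is at about y = 114 mm, so it reads about 96 mm, touching the abalone.
- **Everything else:** the small abalone measured unmoved and nothing else visible moved. The arm hid the mid abalone in the last top view. I last saw it at about 25 s, when the cursor push was starting, and it looked undisturbed then. The gripper was clear of everything at hand-in.
- **Disagreement:** the reported tool height was about 35 mm too low compared with the picture and the touch on the plate. My first push therefore passed over the abalone without touching it. After that I set the height from the touch on the plate.

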